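# Unhook the check weight and stand it on the bench scale

### The arm

A 6-joint arm with a two-finger parallel gripper is mounted at the origin on a cart in front of the work surface, level with it; the furniture and walls round the work are solid. World frame = base frame: x ahead of the robot, y to its left, z up, the work surface at z = 0. Lengths are in m, angles in rad, forces in N, time in s.
With the tool pointing down it reaches from about 0.375 to 0.975 m from the base axis. Payload 3.8 kg.
Tool frame: the origin (TCP) lies on the mounting face of the last link; the fingertips stand 173 mm ahead of it and the grasp point (between the pads) lies 155 mm ahead of it; z points along the fingers, y is the direction in which the jaws open and shut (so a half turn about z gives the same grasp; the last joint's range is limited). The gripper opens to 85 mm and grips with 20 to 120 N. Pads are 22 mm wide; open, the fingers measure 114 mm over their backs; the gripper's body (76 mm by 85 mm) begins 54 mm behind the grasp point. The pads swing forward as they close: fully open they stand 13 mm farther back than shut.
Start: joints at [-1.229, 0.264, 1.604, -0, 1.274, -0.037], TCP at [0.25, -0.627, 0.405] pointing down, gripper open.
Joint ranges: [-2.63, 2.63], [-0.94, 2.18], [0.31, 2.57], [-1.31, 4.45], [0, 2.66], [-2.55, 2.55]. Speed limits (rad/s): [2.57, 2.57, 3.14, 3.14, 3.14, 3.14].

### API

Orientations are given as a rotation vector (axis times angle).
In Python, from workcell import bot gives the robot as it stands.
- The arm moves only by the shell command python3 -m jog 'ROWS' [FORCE]. ROWS is JSON, a list that holds one entry, the list of rows, each a list of 7 numbers: the closure, from 0 (fully open) to 1 (shut), then the shift along the tool's x, y, z in cm, then the turn, a rotation vector about the tool's x, y, z in rad. A call has 1 to 12 rows; each row is the pose to reach, as a shift and turn from the pose commanded when the call began, along the tool's axes at that moment; what a row does not reach only later rows make up. A row lasts 1/8 s, in which the tool goes at most 62.5 mm and 10.7 degrees, less where a joint would pass 70% of its speed; a pose out of reach is approached as far as the arm can. A call with a gripper value outside its range is refused whole. The fingers move at their own pace and stop on an object; FORCE is the grip in N (left out, the last holds). Time passes only in rows, so rows that repeat a pose let the fingers close. It gives the time, the measured TCP pose, the force and the opening at its end, in the units of the state.
- bot.read_state(): the state, without advancing time (a new reading comes with each control period).
- bot.read_camera(name): name is "scene" or "top" or "wrist"; returns the picture (400x640x3 uint8, red, green, blue); there is no depth.
- bot.camera_model(name): a dict with "intrinsics" (3x3 intrinsics, pixels), "rvec" (rotation vector, rad) and "tvec" (3), from world to camera coordinates, as OpenCV has them. Camera axes: x right, y down, z forward; pixel columns grow to the right and rows downward; lengths in m; the calibration is good to about 2 mm. A picture is of the moment at which its call begins: read the wrist's pose just before it. camera_model takes no time and is no camera call; for the wrist camera it gives the pose at the moment of the call.
- bot.finish_job(): hands the job in, once; it reports no verdict.
The state is a dict: "time": time; "q": joint angles; "joint_vel": joint speeds; "joint_torque": joint torques, N m; "tool_pos": TCP position; "tcp_rot": TCP orientation; "wrist_force": force on the tool from outside, world axes, zero at the start; "torque": the same for the moment, N m; "width": opening from 0.0 (shut) to 1.0 (fully open).
Only numpy, scipy, OpenCV 4.12 (cv2) and the standard library are available. Lean on these libraries where they do the work, as an engineer would, in place of code of your own. Each camera call takes 0.05 s, during which the arm holds its last target.

### The job

Take the steel check weight off the safety hook: press it back against the hook's sprung keeper until it meets the back of the hook and the mouth is open, then lift it out, and stand it upright in the middle of the bench scale's pan. Work by feel: never load the hook with more than 15 N, set the weight down gently, and do not disturb the loose heat sink, capacitor or relay.

Things in the scene. Friction and masses are not known exactly. Their poses are not given: they have to be found in the camera images.
- stand: Safety hook stand, fixed: dark base plate 150 x 96 x 10 mm, a post 80 mm behind the origin, steel hook head on top. Origin on the bench under the nominal place of the weight's cross pin; x points level from the hook's open front back to the post, y along the pin, z up. The head is clamped up to 12 mm nearer or farther in x than nominal: not measured, so find it by feel.
- hook_floor (a point): Nominal hook floor under the pin, z 126 mm in the stand; axes as the stand's. Two equal J hooks, 8 mm thick, centred 19 mm either side (30 mm free between them, open to the front). In x from here, nominal: nose's inner face -17.5 mm; a curl over the floor from the nose to +17.5 mm, 12.5 mm above the floor, its top 18 mm above it (the highest point of the hook).
- hook_stop (a point): Nominal face of the upright back stop, 28 mm behind hook_floor at pin height; axes as the stand's. Stop top: 14.5 mm above the floor. The mouth between the curl's end and the stop is 10.5 mm wide: the pin lifts out only while within 2.5 mm of the stop. Rigid: running hard into it, or lifting under the curl, soon exceeds 15 N. Post and head behind it reach z 132 mm.
- hook_keeper (a point): Nominal front of the sprung keeper at pin height, 17.5 mm behind hook_floor; axes as the stand's. A dark fork of two upright tines 28 mm either side, 14 mm higher than here, hinged 34 mm below; it closes the mouth. It yields only backwards (+x): 3 N to start, about 6.5 N with the pin at the stop; springs back. Between nose and keeper the pin has 27 mm of play and lies anywhere in it.
- weight: Steel check weight, 0.2 to 0.45 kg, 161 mm tall, loose. Origin at the centre of its flat underside, about 29 mm above the bench; z up, x within a few degrees of the stand's x. Cylinder 44 mm diameter, 38 mm high; above it a flat shank 8 (x) x 20 (y) mm, the cross pin, and a black grip block on top.
- weight_pin (a point): Centre of the round cross pin, 8 mm diameter, 72 mm long along y, 101 mm above the weight's underside; axes as the weight's. Its ends rest on the two hooks and reach the keeper's tines. Raised 2 mm it hangs free of the floor; raised 19 to 26 mm it is above the curl and the weight can leave forwards (stand -x), the shank passing between the hooks.
- weight_grip (a point): Centre of the black grip block, 26 (x) x 20 (y) x 36 mm high, 143 mm above the weight's underside; axes as the weight's. Gripped firmly across its 20 mm (along y, about 100 N if the gripper can) it stays upright when pressed along x.
- scale: Low grey bench scale, fixed to the bench, 124 (x) x 120 (y) mm, origin on the bench under its centre, z up; a dark display strip along its -x edge; round steel pan 92 mm diameter.
- scale_pan (a point): Centre of the top face of the scale's pan, 10 mm in +x of the scale's origin, 34 mm above the bench.
- heatsink_a: Bystander: silvery finned heat sink, 40 x 40 x 18 mm, origin at the centre of its underside; leave it alone.
- capacitor_0: Bystander: black upright capacitor, 18 mm diameter, 32 mm high, origin at the centre of its underside; leave it alone.
- relay: Bystander: dark relay block, 22 x 28 x 24 mm, origin at the centre of its underside; leave it alone.
Not all that is in view belongs to the job. What is meant by the weight is not orange or red, and is the larger of those in its own colour.

How it is judged:
On the way, in this order (a step that is already met when the one before it is completed fails the run):
1. the weight is pressed back in the hook against the sprung keeper, its pin still down in the hook (x of weight_pin in the frame of stand above 0.009 m and z of weight_pin in the frame of stand below 0.138 m and contact force between weight and stand above 2 N), for 0.1 s.
2. the weight has been lifted out of the hook and is clear of it (z of weight_pin in the frame of stand above 0.147 m and contact force between weight and stand below 0.1 N), for 0.2 s.
At the end, for the whole second after the job is handed in: The check weight stands upright (within 0.08 rad) and at rest on the scale's pan, its axis within 20 mm of the pan's centre (horizontal distance between weight and scale_pan below 0.02 m and z of weight in the frame of scale_pan between -0.003 and 0.003 m and angle between weight's own z axis and vertical below 0.08 rad and linear speed of weight below 0.01 m/s and contact force between weight and scale above 0.5 N); the robot touches nothing.
It fails at once if the weight loads the hook with more than 15 N (jammed under the curl, or forced against the back stop) (contact force between weight and stand above 15 N).
It fails at once if the robot itself loads the hook stand with more than 15 N (contact force between the arm and stand above 15 N).
It fails at once if the weight is put on the scale with more than 25 N (contact force between weight and scale above 25 N).
It fails at once if the robot itself loads the scale with more than 25 N (contact force between the arm and scale above 25 N).
It fails at once if a bystander is moved by more than 15 mm (distance of any of heatsink_a, capacitor_0, relay from where it was at the start of the episode above 0.015 m).
It also fails if it takes over 67 s, if anything falls off the work surface, if the arm or the gripper's body presses on something with over 40 N, if the wrist force passes 120 N, or if a joint passes its speed limit or range.

## Working session

There is one attempt and no reset: what is moved stays moved. The work goes in short steps, Python scripts to look and compute and a shell command to move; the robot and the scene stay as the last step left them, time stands still between calls to the robot, and variables do not carry over. Pictures are saved under pics/ and viewed, and the job is handed in when it is done.

```bash
mkdir -p pics; ls; python3 - <<'E'
from workcell import bot
import cv2,numpy as np
print(bot.read_state())
for n in("scene","top","wrist"):
    m=bot.camera_model(n); print(n,m)
    cv2.imwrite(f"pics/{n}0.png",bot.read_camera(n)[:,:,::-1])
E
```

```text
pics
{'time': 0.0, 'q': array([-1.22889311e+00,  2.64740404e-01,  1.60539860e+00, -1.69582881e-05,
        1.27368824e+00, -3.69157159e-02]), 'joint_vel': array([-1.04500119e-04, -1.45726626e-03, -2.03383383e-03,  6.64159904e-04,
       -1.08953700e-03, -9.65632393e-05]), 'joint_torque': array([-2.85460419e-04, -5.15112269e+01, -3.67309177e+01, -5.21124025e-05,
        1.30571725e-02,  7.18344424e-07]), 'tool_pos': array([ 0.24949845, -0.62681758,  0.40335689]), 'tcp_rot': array([-3.08323887e+00, -5.91088072e-01,  5.57968874e-04]), 'wrist_force': array([-0.06091958,  0.61148696,  0.05703441]), 'torque': array([ 0.01120832, -0.03139309, -0.03017975]), 'width': 1.000299434831979}
scene {'intrinsics': array([[520.64924161,   0.        , 327.32638624],
       [  0.        , 520.64924161, 204.91575108],
       [  0.        ,   0.        ,   1.        ]]), 'rvec': array([ 2.04787509, -1.05380952,  0.50818619]), 'tvec': array([-0.53377965,  0.29337472,  1.22540014])}
top {'intrinsics': array([[372.5486928 ,   0.        , 322.71375148],
       [  0.        , 372.5486928 , 202.71594017],
       [  0.        ,   0.        ,   1.        ]]), 'rvec': array([ 2.13729776, -2.09791518,  0.16973989]), 'tvec': array([-0.25628307,  0.56180306,  0.89765534])}
wrist {'intrinsics': array([[333.78428811,   0.        , 321.38148858],
       [  0.        , 333.78428811, 199.26331492],
       [  0.        ,   0.        ,   1.        ]]), 'rvec': array([-2.37445592,  1.6098774 ,  0.26068243]), 'tvec': array([-0.67425345, -0.0418947 ,  0.37995685])}
```

View pics/scene0.png

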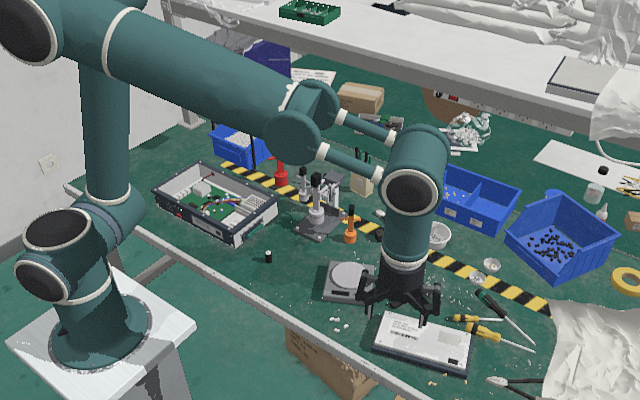

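View pics/top0.png

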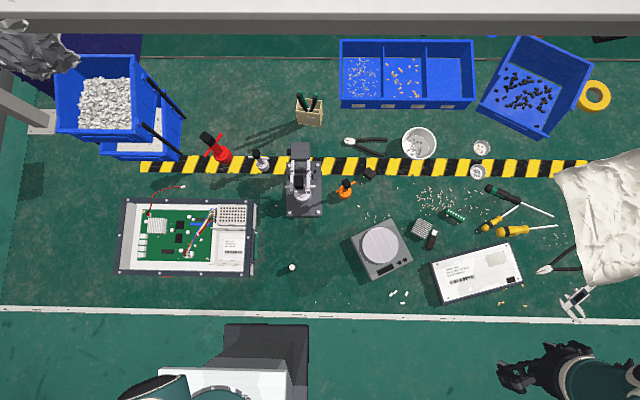

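View pics/wrist0.png

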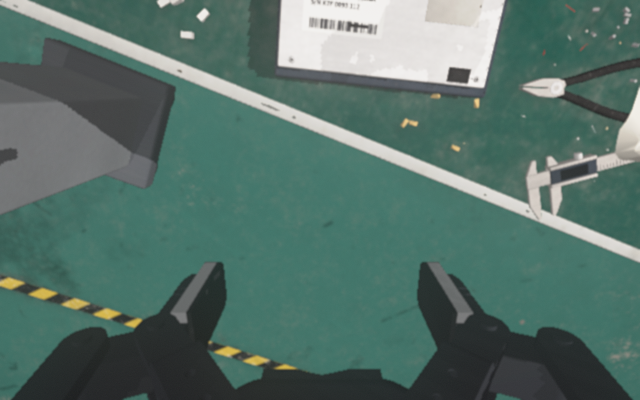

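The scene view shows four knob-topped weights: red (281,170), small steel (304,185), steel in the hook (317,200) and orange (350,225). The larger steel one on the stand fits the description. In the top view the stand is at about (303,180) and the scale at about (380,248). Next I'll take enlarged crops.

```bash
python3 - <<'E'
import cv2,numpy as np
a=cv2.imread("pics/scene0.png")[150:300,240:400]; b=cv2.imread("pics/top0.png")[120:280,220:460]
cv2.imwrite("pics/cs.png",cv2.resize(a,None,fx=4,fy=4,interpolation=cv2.INTER_CUBIC)[:600]); cv2.imwrite("pics/ct.png",cv2.resize(b,None,fx=3.3,fy=3.3,interpolation=cv2.INTER_CUBIC))
E
```

```text
(no output)
```

View pics/cs.png

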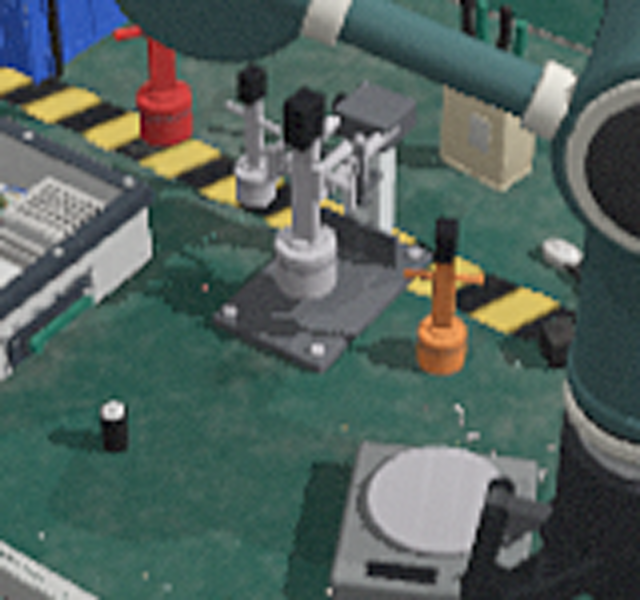

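View pics/ct.png

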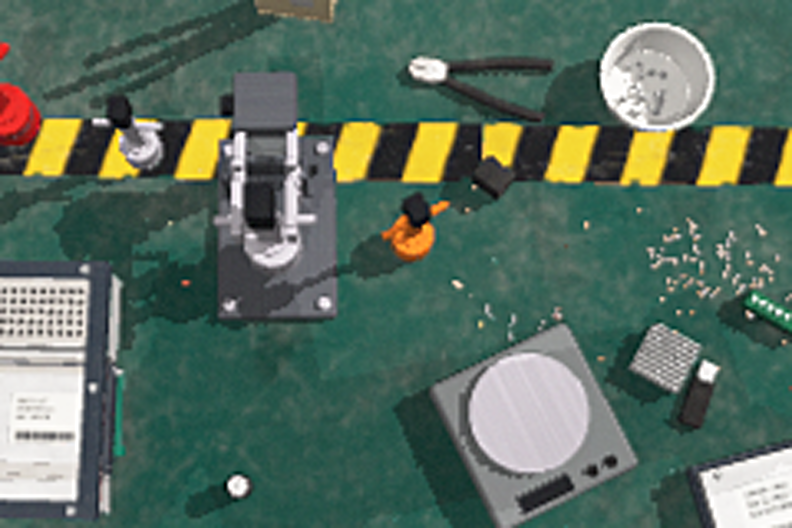

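The crops show the large steel weight hanging on the stand. Its grip is at scene crop (303,118) and top crop (261,200). The small steel one at scene crop (253,130) is off the stand, so the larger one is the target. Next I'll measure.

```bash
cat > h.py <<'E'
import numpy as np,cv2
from workcell import bot
def cam(n):
    m=bot.camera_model(n);R=cv2.Rodrigues(np.array(m["rvec"]))[0];return np.array(m["intrinsics"]),R,np.array(m["tvec"])
def ray(c,p):
    K,R,t=c;d=R.T@np.linalg.inv(K)@np.array([p[0],p[1],1.]);return -R.T@t,d/np.linalg.norm(d)
def onz(c,p,z):
    o,d=ray(c,p);return o+d*(z-o[2])/d[2]
def tri(c1,p1,c2,p2):
    o1,d1=ray(c1,p1);o2,d2=ray(c2,p2)
    A=np.stack([d1,-d2],1);s=np.linalg.lstsq(A,o2-o1,rcond=None)[0]
    a=o1+d1*s[0];b=o2+d2*s[1];return (a+b)/2,np.linalg.norm(a-b)
def proj(c,P):
    K,R,t=c;x=K@(R@np.array(P)+t);return x[:2]/x[2]
E
python3 - <<'E'
from h import *
np.set_printoptions(precision=4,suppress=True)
T=cam("top");S=cam("scene")
print("campos",ray(T,(0,0))[0],ray(S,(0,0))[0])
t=lambda u,v:(220+u/3.3-.35,120+v/3.3-.35); s=lambda u,v:(240+u/4-.37,150+v/4-.37)
print("plate z.01 top:",*[onz(T,t(*p),.01) for p in[(217,318),(337,318),(336,137)]])
print("plate z.01 scene:",*[onz(S,s(*p),.01) for p in[(215,320),(320,368),(432,255)]])
print("screw FL,FR",tri(T,t(228,303),S,s(228,312)),tri(T,t(322,301),S,s(317,349)))
print("screw BR",tri(T,t(321,147),S,s(414,254)))
print("pan",tri(T,t(530,412),S,s(436,500)),onz(T,t(530,412),.034))
img=cv2.imread("pics/top0.png"); 
for n,c,(x0,x1,y0,y1) in(("top",T,(285,316,165,195)),("scene",S,(305,325,170,192))):
    im=cv2.imread(f"pics/{n}0.png")[y0:y1,x0:x1]; m=(im.max(2)<45).astype(np.uint8)
    k,l,st,ce=cv2.connectedComponentsWithStats(m)
    for i in range(1,k):
        if st[i,4]>15: print(n,st[i,0]+x0,st[i,1]+y0,st[i,2:],ce[i]+[x0,y0])
E
```

```text
campos [ 0.397  -0.2666  0.979 ] [-0.3188 -0.8762  1.0016]
plate z.01 top: [ 0.5362 -0.1475  0.01  ] [ 0.5379 -0.2432  0.01  ] [ 0.6874 -0.2393  0.01  ]
plate z.01 scene: [ 0.5334 -0.1566  0.01  ] [ 0.5367 -0.247   0.01  ] [ 0.6842 -0.2423  0.01  ]
screw FL,FR (array([ 0.5493, -0.1555,  0.0056]), np.float64(0.00043620438216599935)) (array([ 0.5524, -0.2316,  0.0078]), np.float64(0.0020642169492270054))
screw BR (array([ 0.6805, -0.2277,  0.0061]), np.float64(0.0018361238827393842))
pan (array([ 0.4642, -0.3925,  0.0298]), np.float64(0.0019547816239904197)) [ 0.4645 -0.3926  0.034 ]
top 295 170 [11  3 24] [299.5    171.2083]
top 294 175 [ 9 14 89] [298.1573 182.0449]
scene 311 175 [10 13 93] [314.9785 180.5054]
```

```bash
cat >> h.py <<'E'
def tool():
    s=bot.read_state();return np.array(s["tool_pos"]),cv2.Rodrigues(np.array(s["tcp_rot"]))[0],s
def shift(dw):  # world shift (m) -> tool cm
    return tool()[1].T@np.array(dw)*100
E
python3 - <<'E'
from h import *
np.set_printoptions(precision=4,suppress=True)
p,R,s=tool();W=cam("wrist");o,d=ray(W,(320,200));print("cam in tool",R.T@(o-p),R.T@d, "R",R)
T=cam("top");S=cam("scene")
# grip top-face: check predicted
print(tri(T,(298.2,182),S,(315,180.5)))
# goal view: TCP such that weight grip in view
g=np.array([.61,-.195,.17]);tgt=np.array([.52,-.2,.42])
print("shift cm",shift(tgt-p))
E
```

```text
cam in tool [0.0788 0.0005 0.031 ] [-0.3143 -0.0045  0.9493] R [[ 0.9291  0.3698 -0.0006]
 [ 0.3698 -0.9291  0.0017]
 [ 0.0001 -0.0018 -1.    ]]
(array([ 0.5917, -0.1923,  0.1647]), np.float64(1.3186383019713626e-05))
shift cm [ 40.917  -29.6626  -1.5842]
```

```bash
python3 -m jog '[[[0.3,5,-3,-1.7,0,0,0.04],[0.3,10,-6,-1.7,0,0,0.08],[0.3,15,-9,-1.7,0,0,0.12],[0.3,20,-12,-1.7,0,0,0.16],[0.3,25,-15,-1.7,0,0,0.2],[0.3,30,-18,-1.7,0,0,0.24],[0.3,35,-21,-1.7,0,0,0.28],[0.3,40,-24,-1.7,0,0,0.32],[0.3,44,-26.4,-1.7,0,0,0.349],[0.3,46.6,-27.9,-1.7,0,0,0.349],[0.3,46.6,-27.9,-1.7,0,0,0.349],[0.3,46.6,-27.9,-1.7,0,0,0.349]]]'
python3 - <<'E'
from h import *
np.set_printoptions(precision=4,suppress=True)
p,R,s=tool();print(p,R[:,0],s["wrist_force"],s["width"],s["time"])
cv2.imwrite("pics/w1.png",bot.read_camera("wrist")[:,:,::-1])
import json
m=bot.camera_model("wrist");np.savez("w1.npz",K=m["intrinsics"],R=cv2.Rodrigues(m["rvec"])[0],t=m["tvec"])
E
```

```text
time: 1.65
tool_pos: [0.579, -0.1959, 0.4213]
tcp_rot: [3.141, 0.047, -0.002]
wrist_force: [-0.5, -0.7, 0.1]
width: 0.699
[ 0.579  -0.1959  0.4213] [ 0.9995  0.0301 -0.0011] [-0.5003 -0.6833  0.1167] 0.6988090069961272 1.65
```

View pics/w1.png

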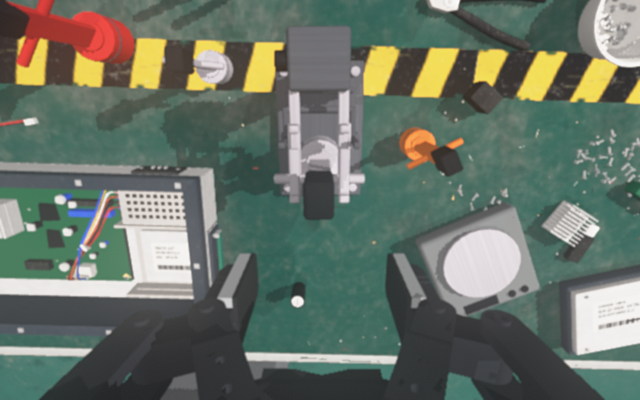

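```bash
python3 -m jog '[[[0.3,-4,4,0,0,0,0],[0.3,-8,5,0,0,0,0],[0.3,-8,5,0,0,0,0],[0.3,-8,5,0,0,0,0]]]'
python3 - <<'E'
from h import *
m=bot.camera_model("wrist");np.savez("w2.npz",K=m["intrinsics"],R=cv2.Rodrigues(m["rvec"])[0],t=m["tvec"])
cv2.imwrite("pics/w2.png",bot.read_camera("wrist")[:,:,::-1])
a=cv2.imread("pics/w1.png")[130:240,250:390];b=cv2.imread("pics/w2.png")
cv2.imwrite("pics/w1c.png",cv2.resize(a,None,fx=5,fy=5,interpolation=cv2.INTER_CUBIC))
E
```

```text
time: 2.2
tool_pos: [0.5005, -0.2488, 0.422]
tcp_rot: [3.141, 0.044, 0.002]
wrist_force: [0.9, -1.2, -0.8]
width: 0.697
```

View pics/w1c.png

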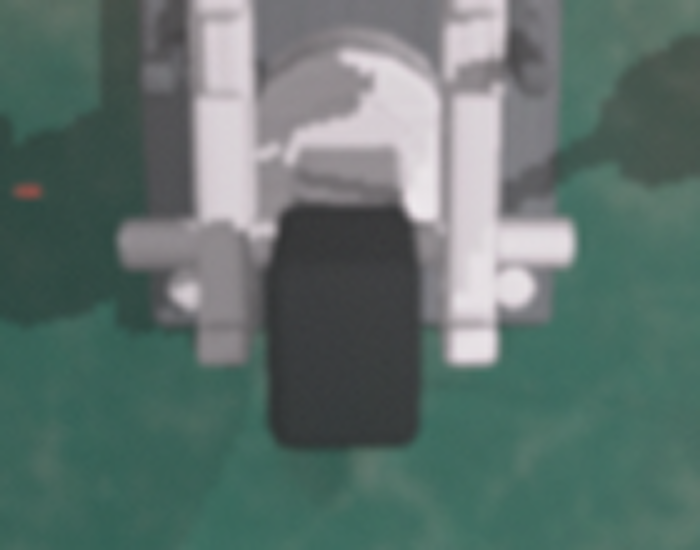

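View pics/w2.png

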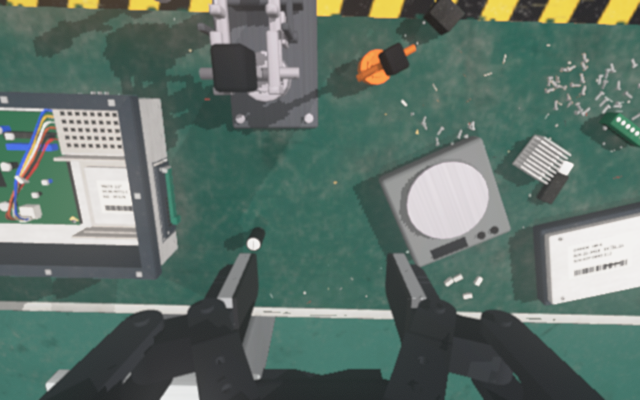

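```bash
python3 - <<'E'
from h import *
b=cv2.imread("pics/w2.png")[0:110,190:330]
cv2.imwrite("pics/w2c.png",cv2.resize(b,None,fx=5,fy=5,interpolation=cv2.INTER_CUBIC))
E
```

```text
(no output)
```

View pics/w2c.png

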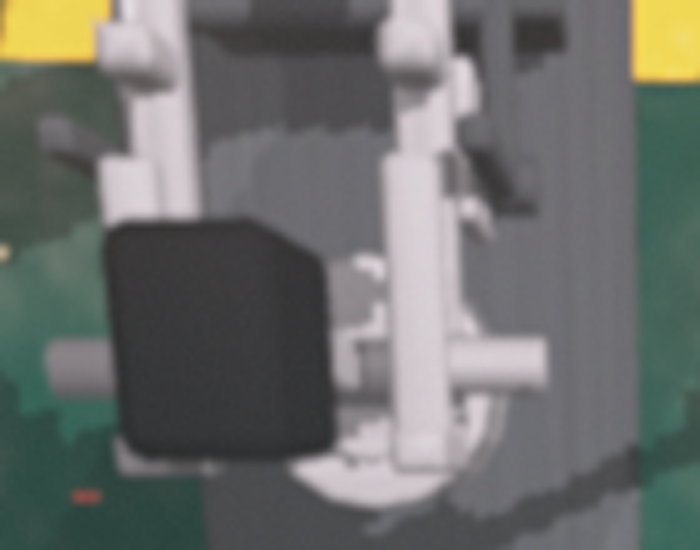

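```bash
python3 - <<'E'
from h import *
np.set_printoptions(precision=4,suppress=True)
def L(f): d=np.load(f);return d["K"],d["R"],d["t"]
A=L("w1.npz");B=L("w2.npz")
a=lambda u,v:(250+u/5-.4,130+v/5-.4);b=lambda u,v:(190+u/5-.4,v/5-.4)
c=[]
for n,p,q in[("TL",(268,258),(105,222)),("TR",(420,258),(260,220)),("BR",(418,445),(275,458)),("BL",(271,447),(122,455))]:
    P,e=tri(A,a(*p),B,b(*q));c.append(P);print(n,P,e)
print("grip top",np.mean(c,0), "sizes",c[0]-c[1],c[0]-c[3])
pl=tri(A,a(119,243),B,b(45,367));pr=tri(A,a(576,243),B,b(547,362));print("pin",pl,pr,(pl[0]+pr[0])/2,np.linalg.norm(pl[0]-pr[0]))
print("nose R top front",tri(A,a(473,325),B,b(423,437)))
# pan ellipses
for f,C in(("w1",A),("w2",B),("top0",cam("top"))):
    im=cv2.imread(f"pics/{f}.png");hs=cv2.cvtColor(im,cv2.COLOR_BGR2HSV)
    g=im.astype(int);m=((im.min(2)>140)&(hs[...,1]<35)).astype(np.uint8)
    k,l,st,ce=cv2.connectedComponentsWithStats(m)
    x=proj(C,[.464,-.392,.034]);i=l[int(x[1]),int(x[0])]
    cs=cv2.findContours((l==i).astype(np.uint8),cv2.RETR_EXTERNAL,cv2.CHAIN_APPROX_NONE)[0]
    e=cv2.fitEllipse(max(cs,key=len));print(f,e,onz(C,e[0],.034))
    if f=="w1":e1=e[0]
    if f=="w2":print("pan tri",tri(A,e1,C,e[0]))
E
```

```text
TL [ 0.6023 -0.185   0.1865] 0.0002100996943091141
TR [ 0.6031 -0.2035  0.189 ] 0.0016421172165619572
BR [ 0.5781 -0.2042  0.1893] 0.0017759882367441148
BL [ 0.5775 -0.1858  0.1886] 0.0002395371002489931
grip top [ 0.5903 -0.1946  0.1883] sizes [-0.0008  0.0185 -0.0025] [ 0.0248  0.0008 -0.0022]
pin (array([ 0.589 , -0.1582,  0.1316]), np.float64(0.0007715037653124426)) (array([ 0.5916, -0.2312,  0.1329]), np.float64(0.00047270088934838286)) [ 0.5903 -0.1947  0.1323] 0.07302449000374095
nose R top front (array([ 0.5808, -0.2146,  0.1437]), np.float64(0.000588801256697599))
w1 ((486.0647277832031, 261.6705322265625), (85.99053192138672, 109.81915283203125), 71.50457763671875) [ 0.4675 -0.3979  0.034 ]
w2 ((451.6743469238281, 200.8541259765625), (100.84674072265625, 116.37108612060547), 56.6616096496582) [ 0.4648 -0.3978  0.034 ]
pan tri (array([ 0.4624, -0.4022,  0.0252]), np.float64(0.0016275194352519985))
top0 ((384.2433166503906, 243.7428436279297), (38.76078414916992, 48.59904861450195), 127.19996643066406) [ 0.4666 -0.4027  0.034 ]
```

Grip top is at (0.590,-0.195,0.1885) and the pin is at z 0.132. From the text I expect 0.190 and about 0.130, so they agree. The spans are close too: the pin measures 73 mm (72 given) and the block 25 x 18.5 mm (26 x 20 given). Moving over it, then down.

```bash
python3 -m jog '[[[0.3,4.6,-2.6,0,0,0,0],[0.3,9.1,-5.1,0,0,0,0],[0.3,9.1,-5.1,0,0,0,0],[0.3,9.1,-5.1,3,0,0,0],[0.3,9.1,-5.1,5,0,0,0],[0.3,9.1,-5.1,5,0,0,0],[0.3,9.1,-5.1,5,0,0,0]]]'
python3 - <<'E'
from h import *
np.set_printoptions(precision=4,suppress=True)
p,R,s=tool();print(p,R[:,0],s["wrist_force"],shift(np.array([.5903,-.1946,.327])-p))
cv2.imwrite("pics/w3.png",bot.read_camera("wrist")[:,:,::-1])
C=cam("wrist");print(proj(C,[.5903,-.1946,.1885]))
E
```

```text
time: 3.12
tool_pos: [0.5904, -0.1946, 0.3723]
tcp_rot: [3.141, 0.046, 0.001]
wrist_force: [-1.3, 0.6, -0.3]
width: 0.696
[ 0.5904 -0.1946  0.3723] [0.9996 0.0295 0.0006] [-1.2776  0.6204 -0.2535] [-0.0142 -0.0034  4.5311]
[319.3319 253.6565]
```

View pics/w3.png

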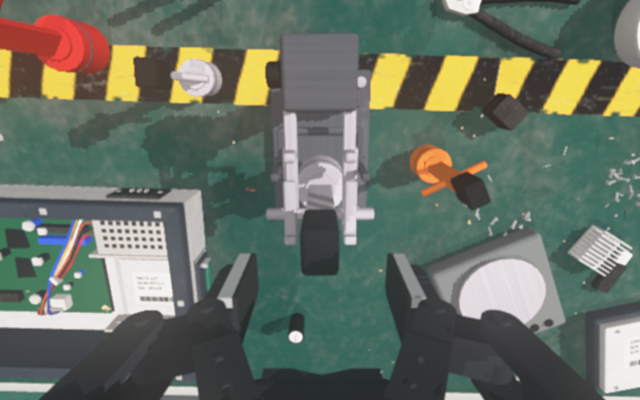

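```bash
python3 -m jog '[[[0.3,0,0,2.5,0,0,0],[0.3,0,0,4.5,0,0,0],[0.3,0,0,4.5,0,0,0],[0.5,0,0,4.5,0,0,0],[0.6,0,0,4.5,0,0,0],[0.68,0,0,4.5,0,0,0],[0.74,0,0,4.5,0,0,0],[0.78,0,0,4.5,0,0,0]]]' 20
python3 - <<'E'
from h import *
s=bot.read_state();print(s["tool_pos"],s["wrist_force"],s["width"])
cv2.imwrite("pics/w4.png",bot.read_camera("wrist")[150:400,170:470,::-1])
E
```

```text
time: 4.18
tool_pos: [0.5905, -0.1943, 0.3271]
tcp_rot: [3.141, 0.047, 0.001]
wrist_force: [-0.5, 0.7, 1.0]
width: 0.231
[ 0.59049472 -0.19428448  0.32713204] [-0.53064581  0.73454351  1.03427856] 0.23148602018420647
```

View pics/w4.png

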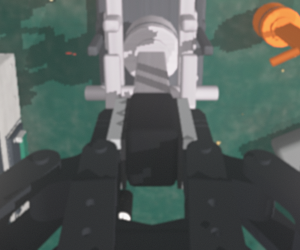

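The pads stand on both sides of the block, at crop (113,130) and (188,130), and the opening reads 19.7 mm. Tightening the grip.

```bash
python3 -m jog '[[[0.8,0,0,0,0,0,0],[0.8,0,0,0,0,0,0]]]' 20; python3 -m jog '[[[1,0,0,0,0,0,0],[1,0,0,0,0,0,0],[1,0,0,0,0,0,0],[1,0,0,0,0,0,0]]]' 100
```

```text
time: 4.47
tool_pos: [0.5905, -0.1943, 0.3271]
tcp_rot: [3.141, 0.047, 0.001]
wrist_force: [-0.4, 1.5, 3.2]
width: 0.234
time: 4.97
tool_pos: [0.5905, -0.1943, 0.3272]
tcp_rot: [3.141, 0.047, 0.001]
wrist_force: [-1.9, -0.1, 5.5]
width: 0.217
```

```bash
python3 -m jog '[[[1,0,0,-0.05,0,0,0],[1,0,0,-0.1,0,0,0],[1,0,0,-0.15,0,0,0],[1,0,0,-0.2,0,0,0],[1,0,0,-0.2,0,0,0]]]';  python3 -m jog '[[[1,0,0,0,0,0,0],[1,0,0,0,0,0,0],[1,0,0,0,0,0,0]]]'
```

```text
time: 5.6
tool_pos: [0.5899, -0.1941, 0.3277]
tcp_rot: [-3.14, -0.047, 0.003]
wrist_force: [-0.2, -0.1, -2.4]
width: 0.218
time: 5.98
tool_pos: [0.5903, -0.1942, 0.3286]
tcp_rot: [-3.141, -0.047, 0.0]
wrist_force: [0.4, 0.1, -2.3]
width: 0.221
```

```bash
python3 -m jog '[[[1,0,0,-0.05,0,0,0],[1,0,0,-0.05,0,0,0],[1,0,0,-0.05,0,0,0],[1,0,0,-0.05,0,0,0]]]'
python3 - <<'E'
from h import *
np.set_printoptions(precision=4,suppress=True)
p,R,s=tool();print(p,R[:,0],s["wrist_force"])
im=bot.read_camera("scene")[:,:,::-1]; cv2.imwrite("pics/s5.png",cv2.resize(im[150:250,260:380],None,fx=5,fy=5,interpolation=cv2.INTER_CUBIC))
cv2.imwrite("pics/w5.png",cv2.resize(bot.read_camera("wrist")[180:330,250:400,::-1],None,fx=4,fy=4,interpolation=cv2.INTER_CUBIC))
E
```

```text
time: 6.48
tool_pos: [0.5904, -0.1942, 0.3292]
tcp_rot: [-3.141, -0.047, 0.0]
wrist_force: [-0.3, 0.8, -2.8]
width: 0.219
[ 0.5904 -0.1942  0.3292] [ 0.9996  0.0298 -0.0001] [-0.2859  0.7841 -2.7572]
```

View pics/w5.png

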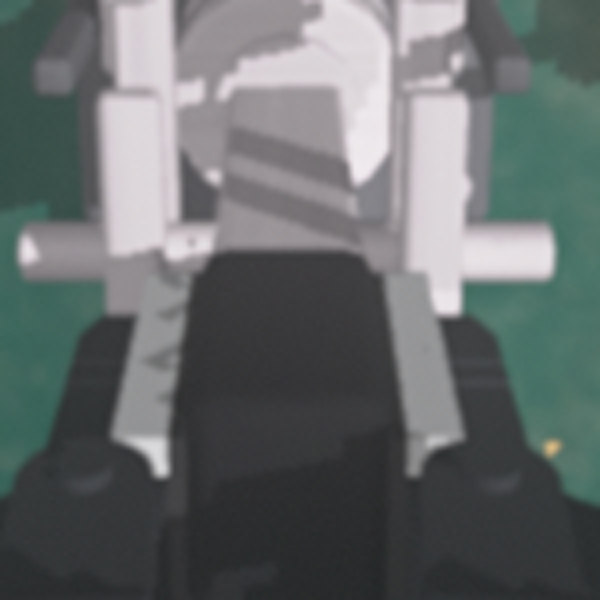

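```bash
python3 - <<'E'
from h import *
np.set_printoptions(precision=4,suppress=True)
C=cam("wrist");f=lambda u,v:(250+u/4-.4,180+v/4-.4)
for n,p,z in(("tineL top front",(58,92),.142),("tineR",(512,90),.142),("tineL zlow",(58,92),.146),("curl end L",(130,93),.144),("curl end R",(437,93),.144),("pinL",(22,250),.132),("pinR",(552,250),.132)):print(n,onz(C,f(*p),z))
E
```

```text
tineL top front [ 0.6155 -0.1661  0.142 ]
tineR [ 0.6174 -0.2221  0.142 ]
tineL zlow [ 0.6169 -0.1668  0.146 ]
curl end L [ 0.6163 -0.1752  0.144 ]
curl end R [ 0.6175 -0.2126  0.144 ]
pinL [ 0.5891 -0.1589  0.132 ]
pinR [ 0.5912 -0.2313  0.132 ]
```

The keeper front and the curl end both measure x ≈ 0.617, so contact should come at about 22 mm of travel and the stop at about 33 mm. I'll go 18 mm freely, then by feel.

```bash
python3 -m jog '[[[1,0.3,0,0,0,0,0],[1,0.6,0,0,0,0,0],[1,0.9,0,0,0,0,0],[1,1.2,0,0,0,0,0],[1,1.5,0,0,0,0,0],[1,1.7,0,0,0,0,0],[1,1.8,0,0,0,0,0],[1,1.8,0,0,0,0,0],[1,1.8,0,0,0,0,0]]]'
python3 -m jog '[[[1,0.1,0,0,0,0,0],[1,0.2,0,0,0,0,0],[1,0.2,0,0,0,0,0]]]'
python3 -m jog '[[[1,0.1,0,0,0,0,0],[1,0.2,0,0,0,0,0],[1,0.2,0,0,0,0,0]]]'
```

```text
time: 7.7
tool_pos: [0.6083, -0.1937, 0.3292]
tcp_rot: [-3.141, -0.047, 0.0]
wrist_force: [-0.1, -0.1, -3.0]
width: 0.224
time: 8.07
tool_pos: [0.6104, -0.1937, 0.3292]
tcp_rot: [3.141, 0.047, 0.0]
wrist_force: [0.3, 0.2, -3.7]
width: 0.222
time: 8.45
tool_pos: [0.6125, -0.1936, 0.3292]
tcp_rot: [3.141, 0.047, 0.0]
wrist_force: [0.1, 0.4, -2.8]
width: 0.221
```

```bash
python3 -m jog '[[[1,0.1,0,0,0,0,0],[1,0.1,0,0,0,0,0],[1,0.1,0,0,0,0,0]]]'
python3 -m jog '[[[1,0.1,0,0,0,0,0],[1,0.1,0,0,0,0,0],[1,0.1,0,0,0,0,0]]]'
python3 -m jog '[[[1,0.1,0,0,0,0,0],[1,0.1,0,0,0,0,0],[1,0.1,0,0,0,0,0]]]'
```

```text
time: 8.82
tool_pos: [0.6131, -0.1936, 0.329]
tcp_rot: [-3.141, -0.047, 0.002]
wrist_force: [-2.3, -0.0, -0.9]
width: 0.223
time: 9.2
tool_pos: [0.6142, -0.1935, 0.3291]
tcp_rot: [-3.141, -0.047, 0.001]
wrist_force: [-3.4, -0.4, -0.6]
width: 0.223
time: 9.57
tool_pos: [0.6153, -0.1935, 0.3291]
tcp_rot: [-3.141, -0.047, 0.0]
wrist_force: [-4.3, -0.3, -1.3]
width: 0.219
```

```bash
python3 -m jog '[[[1,0.1,0,0,0,0,0],[1,0.2,0,0,0,0,0],[1,0.2,0,0,0,0,0],[1,0.2,0,0,0,0,0]]]'
python3 -m jog '[[[1,0.1,0,0,0,0,0],[1,0.2,0,0,0,0,0],[1,0.2,0,0,0,0,0],[1,0.2,0,0,0,0,0]]]'
python3 -m jog '[[[1,0.1,0,0,0,0,0],[1,0.1,0,0,0,0,0],[1,0.1,0,0,0,0,0]]]'
python3 -m jog '[[[1,0.1,0,0,0,0,0],[1,0.1,0,0,0,0,0],[1,0.1,0,0,0,0,0]]]'
```

```text
time: 10.07
tool_pos: [0.6173, -0.1935, 0.3291]
tcp_rot: [-3.141, -0.047, 0.0]
wrist_force: [-3.3, -0.7, -0.8]
width: 0.222
time: 10.58
tool_pos: [0.6193, -0.1934, 0.329]
tcp_rot: [-3.141, -0.047, 0.001]
wrist_force: [-5.5, 0.1, -1.3]
width: 0.22
time: 10.95
tool_pos: [0.6202, -0.1934, 0.3289]
tcp_rot: [-3.141, -0.047, 0.001]
wrist_force: [-5.3, 0.5, -1.4]
width: 0.22
time: 11.32
tool_pos: [0.6211, -0.1933, 0.3288]
tcp_rot: [-3.141, -0.047, 0.002]
wrist_force: [-4.9, 0.5, -1.7]
width: 0.22
```

```bash
python3 -m jog '[[[1,0.05,0,0,0,0,0],[1,0.05,0,0,0,0,0],[1,0.05,0,0,0,0,0]]]'
python3 -m jog '[[[1,0.05,0,0,0,0,0],[1,0.05,0,0,0,0,0],[1,0.05,0,0,0,0,0]]]'
python3 -m jog '[[[1,0.05,0,0,0,0,0],[1,0.05,0,0,0,0,0],[1,0.05,0,0,0,0,0]]]'

```

```text
time: 11.7
tool_pos: [0.6215, -0.1933, 0.3288]
tcp_rot: [-3.141, -0.047, 0.002]
wrist_force: [-5.4, -0.8, -2.1]
width: 0.22
time: 12.08
tool_pos: [0.622, -0.1933, 0.3287]
tcp_rot: [-3.141, -0.047, 0.002]
wrist_force: [-4.8, -0.1, -2.0]
width: 0.223
time: 12.45
tool_pos: [0.6224, -0.1933, 0.3286]
tcp_rot: [-3.141, -0.047, 0.003]
wrist_force: [-5.9, -0.7, -0.9]
width: 0.217
```

```bash
python3 -m jog '[[[1,0.05,0,0,0,0,0],[1,0.05,0,0,0,0,0],[1,0.05,0,0,0,0,0]]]'
python3 -m jog '[[[1,0.05,0,0,0,0,0],[1,0.05,0,0,0,0,0],[1,0.05,0,0,0,0,0]]]'

```

```text
time: 12.82
tool_pos: [0.6228, -0.1933, 0.3286]
tcp_rot: [-3.141, -0.047, 0.003]
wrist_force: [-6.4, -0.9, -2.4]
width: 0.222
time: 13.2
tool_pos: [0.6232, -0.1933, 0.3285]
tcp_rot: [-3.141, -0.047, 0.004]
wrist_force: [-6.5, -0.5, -2.2]
width: 0.216
```

```bash
python3 -m jog '[[[1,0.04,0,0,0,0,0],[1,0.04,0,0,0,0,0],[1,0.04,0,0,0,0,0]]]'
python3 -m jog '[[[1,0.03,0,0,0,0,0],[1,0.03,0,0,0,0,0],[1,0.03,0,0,0,0,0]]]'

```

```text
time: 13.58
tool_pos: [0.6236, -0.1933, 0.3284]
tcp_rot: [-3.141, -0.047, 0.004]
wrist_force: [-5.3, -0.3, -2.7]
width: 0.222
time: 13.95
tool_pos: [0.6239, -0.1933, 0.3284]
tcp_rot: [-3.141, -0.047, 0.004]
wrist_force: [-6.2, -0.8, -2.5]
width: 0.221
```

```bash
python3 -m jog '[[[1,0.04,0,0,0,0,0],[1,0.04,0,0,0,0,0],[1,0.04,0,0,0,0,0]]]'
python3 -m jog '[[[1,0.03,0,0,0,0,0],[1,0.03,0,0,0,0,0],[1,0.03,0,0,0,0,0]]]'
python3 - <<'E'
from h import *
p,R,s=tool();print(s["wrist_force"],s["torque"])
cv2.imwrite("pics/w6.png",cv2.resize(bot.read_camera("wrist")[180:330,250:400,::-1],None,fx=4,fy=4,interpolation=cv2.INTER_CUBIC))
E
```

```text
time: 14.32
tool_pos: [0.6241, -0.1933, 0.3283]
tcp_rot: [-3.141, -0.047, 0.005]
wrist_force: [-8.3, -0.6, -1.2]
width: 0.215
time: 14.7
tool_pos: [0.6242, -0.1933, 0.3284]
tcp_rot: [-3.141, -0.047, 0.006]
wrist_force: [-8.2, -0.3, -1.0]
width: 0.223
[-8.18710443 -0.29693613 -0.95700378] [0.00631005 1.54068744 0.0809776 ]
```

View pics/w6.png

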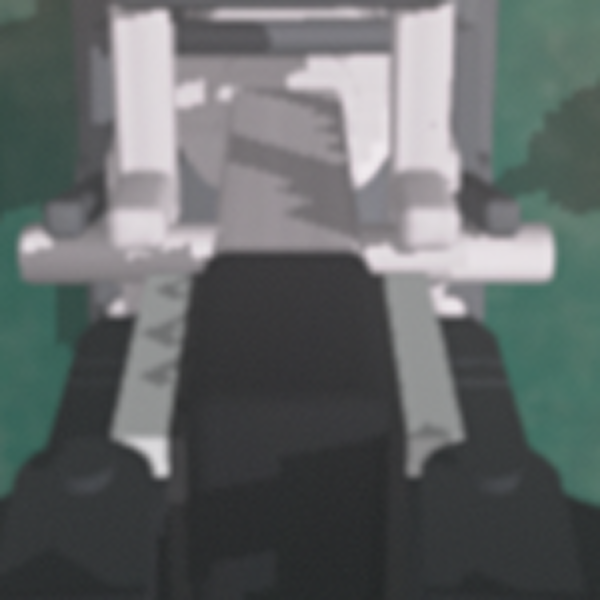

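At the stop: force jumped to 8.3 N while the tool stopped advancing, and the pin is seen against the back stop with the tines pushed back. I'll ease off 0.7 mm, then lift in checked steps.

```bash
python3 -m jog '[[[1,-0.07,0,0,0,0,0],[1,-0.07,0,0,0,0,0],[1,-0.07,0,-0.1,0,0,0],[1,-0.07,0,-0.2,0,0,0],[1,-0.07,0,-0.2,0,0,0]]]'
python3 -m jog '[[[1,0,0,-0.1,0,0,0],[1,0,0,-0.2,0,0,0],[1,0,0,-0.2,0,0,0]]]'

```

```text
time: 15.38
tool_pos: [0.6238, -0.1933, 0.3301]
tcp_rot: [-3.141, -0.047, 0.005]
wrist_force: [-5.6, -0.7, -3.0]
width: 0.222
time: 15.75
tool_pos: [0.6239, -0.1933, 0.3322]
tcp_rot: [-3.141, -0.047, 0.004]
wrist_force: [-6.1, -0.6, -3.9]
width: 0.217
```

```bash
python3 -m jog '[[[1,0,0,-0.1,0,0,0],[1,0,0,-0.2,0,0,0],[1,0,0,-0.2,0,0,0]]]'
python3 -m jog '[[[1,0,0,-0.1,0,0,0],[1,0,0,-0.2,0,0,0],[1,0,0,-0.3,0,0,0],[1,0,0,-0.3,0,0,0]]]'
python3 -m jog '[[[1,0,0,-0.1,0,0,0],[1,0,0,-0.2,0,0,0],[1,0,0,-0.3,0,0,0],[1,0,0,-0.4,0,0,0],[1,0,0,-0.4,0,0,0]]]'

```

```text
time: 16.12
tool_pos: [0.6239, -0.1933, 0.3342]
tcp_rot: [-3.141, -0.047, 0.004]
wrist_force: [-5.1, -0.7, -3.5]
width: 0.223
time: 16.62
tool_pos: [0.6239, -0.1933, 0.3372]
tcp_rot: [-3.141, -0.047, 0.004]
wrist_force: [-5.6, -0.6, -2.5]
width: 0.22
time: 17.25
tool_pos: [0.6248, -0.1933, 0.3427]
tcp_rot: [3.141, 0.047, 0.002]
wrist_force: [-4.0, -0.0, -1.7]
width: 0.22
```

```bash
python3 -m jog '[[[1,0,0,-0.2,0,0,0],[1,0,0,-0.4,0,0,0],[1,0,0,-0.6,0,0,0],[1,0,0,-0.75,0,0,0],[1,0,0,-0.75,0,0,0],[1,0,0,-0.75,0,0,0],[1,0,0,-0.75,0,0,0]]]'
python3 - <<'E'
from h import *
p,R,s=tool();print(s["wrist_force"],s["torque"])
cv2.imwrite("pics/w7.png",cv2.resize(bot.read_camera("wrist")[180:330,250:400,::-1],None,fx=4,fy=4,interpolation=cv2.INTER_CUBIC))
E
```

```text
time: 18.12
tool_pos: [0.6245, -0.1932, 0.3495]
tcp_rot: [-3.141, -0.047, 0.0]
wrist_force: [-0.9, 0.4, -2.5]
width: 0.222
[-0.9429875   0.39246891 -2.53686729] [-0.02246564  0.04134364 -0.00361941]
```

View pics/w7.png

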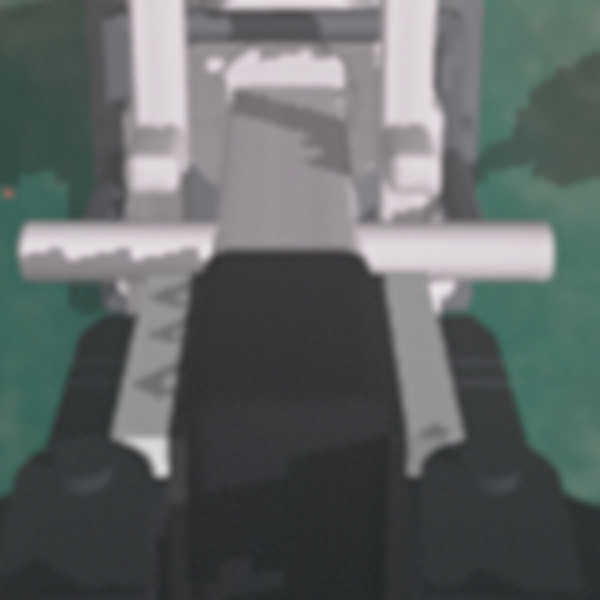

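Force and torque read free (only about 2.5 N of weight), and the pin is above the curl with the keeper sprung back. Moving out forwards.

```bash
python3 -m jog '[[[1,-0.5,0,0,0,0,0],[1,-1.2,0,0,0,0,0],[1,-2,0,0,0,0,0],[1,-3,0,0,0,0,0]]]'
python3 -m jog '[[[1,-1.5,0,0,0,0,0],[1,-3,0,0,0,0,0],[1,-4.5,0,0,0,0,0],[1,-6,0,0,0,0,0],[1,-6.5,0,0,0,0,0],[1,-6.5,0,-2,0,0,0],[1,-6.5,0,-4,0,0,0],[1,-6.5,0,-5,0,0,0],[1,-6.5,0,-5,0,0,0],[1,-6.5,0,-5,0,0,0]]]'
python3 - <<'E'
from h import *
np.set_printoptions(precision=4,suppress=True)
p,R,s=tool();print(p,s["wrist_force"],s["torque"])
m=bot.camera_model("wrist");np.savez("w8.npz",K=m["intrinsics"],R=cv2.Rodrigues(m["rvec"])[0],t=m["tvec"])
cv2.imwrite("pics/w8.png",bot.read_camera("wrist")[:,:,::-1])
a=cv2.imread("pics/w1.png")[210:330,400:560];b=cv2.imread("pics/w2.png")[130:280,360:520]
cv2.imwrite("pics/pans.png",np.hstack([cv2.resize(x[:120],None,fx=2.5*2/2,fy=2.5,interpolation=cv2.INTER_CUBIC) for x in(a,b)]))
E
```

```text
time: 18.68
tool_pos: [0.5938, -0.1942, 0.3497]
tcp_rot: [-3.141, -0.047, 0.0]
wrist_force: [0.1, -0.2, -2.0]
width: 0.224
time: 19.92
tool_pos: [0.5295, -0.1959, 0.3992]
tcp_rot: [-3.141, -0.047, 0.001]
wrist_force: [-0.2, 0.3, -2.3]
width: 0.222
[ 0.5295 -0.1959  0.3992] [-0.2041  0.2871 -2.2697] [-0.0181  0.0485  0.0432]
```

View pics/w8.png

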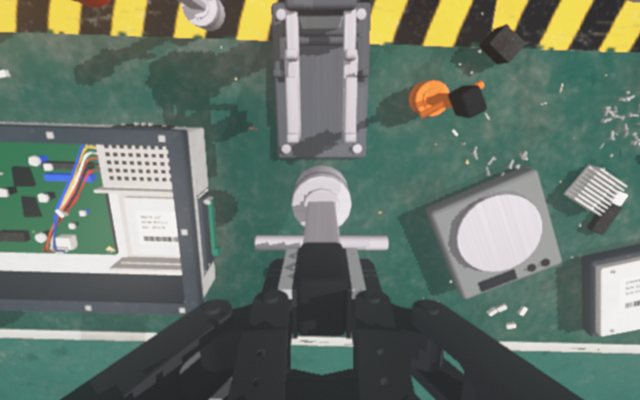

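View pics/pans.png

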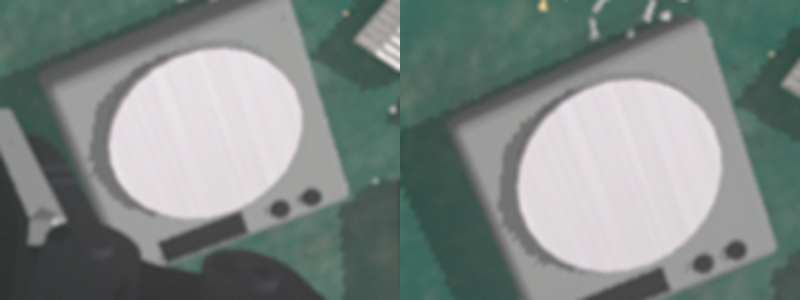

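The weight is out and hanging clear, and the stand is empty. Pan centre by a brighter threshold:

```bash
python3 - <<'E'
from h import *
np.set_printoptions(precision=4,suppress=True)
def L(f): d=np.load(f);return d["K"],d["R"],d["t"]
r=[]
for f,C in(("w1",L("w1.npz")),("w2",L("w2.npz")),("w8",L("w8.npz")),("top0",cam("top"))):
    im=cv2.imread(f"pics/{f}.png");m=(im.min(2)>178).astype(np.uint8)
    k,l,st,ce=cv2.connectedComponentsWithStats(m)
    x=proj(C,[.464,-.395,.034]);i=l[int(x[1]),int(x[0])]
    cs=cv2.findContours((l==i).astype(np.uint8),cv2.RETR_EXTERNAL,cv2.CHAIN_APPROX_NONE)[0]
    c=max(cs,key=len);e=cv2.fitEllipse(c)
    # project contour on plane, circle fit
    q=np.array([onz(C,p,.034)[:2] for p in cv2.convexHull(c)[:,0].astype(float)])
    s=np.linalg.lstsq(np.c_[2*q,np.ones(len(q))],(q**2).sum(1),rcond=None)[0]
    print(f,e[0],onz(C,e[0],.034),"circle",s[:2],2*np.sqrt(s[2]+s[:2]@s[:2]));r.append((C,e[0]))
print(tri(*r[0],*r[1]),tri(*r[1],*r[2]),tri(*r[0],*r[2]),tri(*r[3],*r[1]))
# heat sink and weight bottom
p,R,s=tool()
C=r[2][0]
print("grip px",p,"heatsink approx",onz(C,(597,190),.018))
print("heading wt cylinder top",onz(C,(322,190),.15))
E
```

```text
w1 (482.0831604003906, 263.0663146972656) [ 0.4655 -0.3935  0.034 ] circle [ 0.4639 -0.3935] 0.09169245655843841
w2 (447.72698974609375, 199.88018798828125) [ 0.4658 -0.3931  0.034 ] circle [ 0.4642 -0.3932] 0.09114446155840969
w8 (499.73968505859375, 232.682861328125) [ 0.466  -0.3931  0.034 ] circle [ 0.4641 -0.3931] 0.09168216045711712
top0 (380.013427734375, 244.58262634277344) [ 0.4643 -0.392   0.034 ] circle [ 0.4646 -0.392 ] 0.08978185047869869
(array([ 0.4664, -0.3925,  0.0357]), np.float64(6.885456934568604e-05)) (array([ 0.4657, -0.3934,  0.0334]), np.float64(8.6859761145749e-05)) (array([ 0.4669, -0.3919,  0.0363]), np.float64(0.0004304192404252047)) (array([ 0.4649, -0.393 ,  0.0326]), np.float64(0.0017632494078127685))
grip px [ 0.5294 -0.1959  0.3988] heatsink approx [ 0.5129 -0.4989  0.018 ]
heading wt cylinder top [ 0.5434 -0.1967  0.15  ]
```

```bash
python3 - <<'E'
from h import *
np.set_printoptions(precision=4,suppress=True)
d=np.load("w8.npz");C=(d["K"],d["R"],d["t"])
print("pin exp .5295,-.196:",onz(C,(257,242.5),.202),onz(C,(388,242),.202))
im=cv2.imread("pics/w8.png")[150:260,250:400];cv2.imwrite("pics/w8c.png",cv2.resize(im,None,fx=5,fy=5,interpolation=cv2.INTER_CUBIC))
p,R,s=tool();print(s["tcp_rot"],s["time"],shift(np.array([.4643,-.3932,.3992])-p))
# predicted far rim of cylinder top (z .139) and bottom (z .101)
for z in(.139,.101):
  print(z,[np.round((proj(C,[.5295+.022*np.cos(a),-.1959+.022*np.sin(a),z])-[250,150])*5) for a in(0,np.pi/2,-np.pi/2)])
E
```

```text
pin exp .5295,-.196: [ 0.5279 -0.1615  0.202 ] [ 0.5303 -0.2332  0.202 ]
[-3.1406 -0.047   0.0023] 19.975 [-7.0966 19.5249 -0.0417]
0.139 [array([356., 122.]), array([200., 265.]), array([502., 274.])]
0.101 [array([356.,  66.]), array([220., 191.]), array([484., 199.])]
```

View pics/w8c.png

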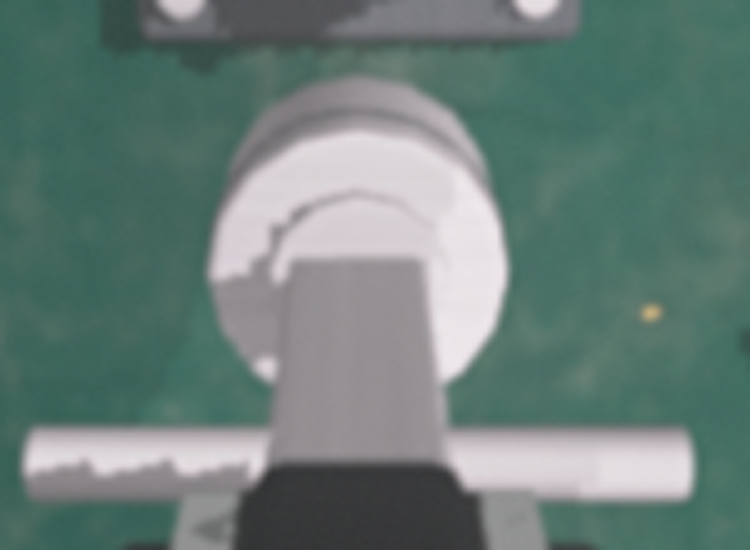

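The pin and cylinder are seen within 2 px of where an upright weight would put them. Carrying it over the pan.

```bash
python3 -m jog '[[[1,-0.7,2,0,0,0,0],[1,-1.7,4.6,0,0,0,0],[1,-2.8,7.6,0,0,0,0],[1,-3.9,10.6,0,0,0,0],[1,-5,13.6,0,0,0,0],[1,-6,16.5,0,0,0,0],[1,-6.8,18.6,0,0,0,0],[1,-7.1,19.5,0,0,0,0],[1,-7.1,19.5,0,0,0,0],[1,-7.1,19.5,2,0,0,0],[1,-7.1,19.5,4,0,0,0],[1,-7.1,19.5,4,0,0,0]]]'
python3 -m jog '[[[1,0,0,1,0,0,0],[1,0,0,1.5,0,0,0],[1,0,0,1.5,0,0,0],[1,0,0,1.5,0,0,0]]]'
python3 - <<'E'
from h import *
np.set_printoptions(precision=4,suppress=True)
p,R,s=tool();print(p,s["tcp_rot"],s["wrist_force"],s["torque"])
cv2.imwrite("pics/w9.png",bot.read_camera("wrist")[:,:,::-1])
im=bot.read_camera("scene")[:,:,::-1];cv2.imwrite("pics/s9.png",cv2.resize(im[200:320,290:440],None,fx=5,fy=5,interpolation=cv2.INTER_CUBIC))
E
```

```text
time: 21.48
tool_pos: [0.4637, -0.3915, 0.3556]
tcp_rot: [-3.136, -0.048, 0.008]
wrist_force: [-0.6, 0.1, -2.3]
width: 0.219
time: 21.98
tool_pos: [0.4646, -0.3933, 0.3452]
tcp_rot: [3.141, 0.047, 0.001]
wrist_force: [-0.2, -1.0, -2.3]
width: 0.221
[ 0.4646 -0.3933  0.3452] [3.1407 0.0467 0.001 ] [-0.18   -1.0349 -2.2762] [0.0044 0.0333 0.017 ]
```

View pics/w9.png

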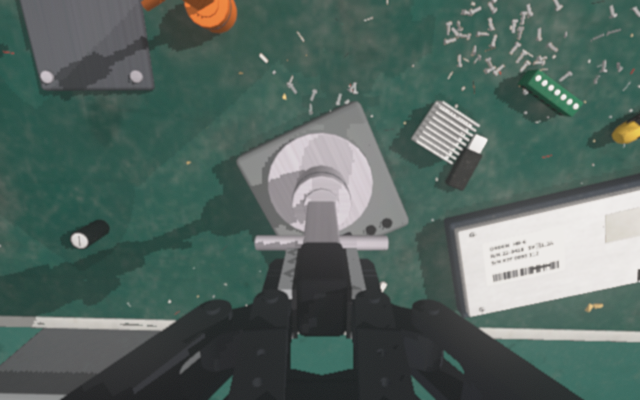

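View pics/s9.png

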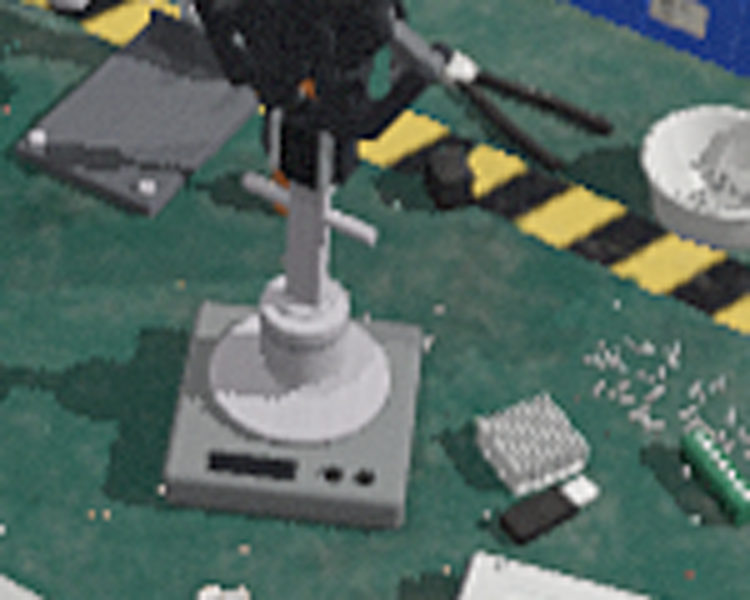

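The weight is upright and over the pan in both views, about 13 mm above it. I'll lower it 10 mm, then by feel.

```bash
python3 -m jog '[[[1,0,0,0.3,0,0,0],[1,0,0,0.6,0,0,0],[1,0,0,0.8,0,0,0],[1,0,0,0.9,0,0,0],[1,0,0,0.9,0,0,0]]]'
python3 -m jog '[[[1,0,0,0.05,0,0,0],[1,0,0,0.1,0,0,0],[1,0,0,0.1,0,0,0]]]'
python3 -m jog '[[[1,0,0,0.05,0,0,0],[1,0,0,0.1,0,0,0],[1,0,0,0.1,0,0,0]]]'
```

```text
time: 22.7
tool_pos: [0.4644, -0.3931, 0.3355]
tcp_rot: [-3.141, -0.047, 0.0]
wrist_force: [-0.7, -0.6, -2.4]
width: 0.223
time: 23.08
tool_pos: [0.4644, -0.3931, 0.3347]
tcp_rot: [-3.141, -0.047, -0.0]
wrist_force: [-0.1, 0.7, -1.8]
width: 0.219
time: 23.45
tool_pos: [0.4644, -0.3931, 0.3336]
tcp_rot: [-3.141, -0.047, 0.0]
wrist_force: [0.0, -1.0, -2.2]
width: 0.224
```

```bash
python3 -m jog '[[[1,0,0,0.05,0,0,0],[1,0,0,0.07,0,0,0],[1,0,0,0.07,0,0,0]]]'
python3 -m jog '[[[1,0,0,0.05,0,0,0],[1,0,0,0.05,0,0,0],[1,0,0,0.05,0,0,0]]]'
python3 -m jog '[[[1,0,0,0.05,0,0,0],[1,0,0,0.05,0,0,0],[1,0,0,0.05,0,0,0]]]'
```

```text
time: 23.82
tool_pos: [0.4644, -0.3931, 0.333]
tcp_rot: [-3.141, -0.047, 0.0]
wrist_force: [-0.4, -0.6, -2.8]
width: 0.222
time: 24.2
tool_pos: [0.4644, -0.3931, 0.3325]
tcp_rot: [-3.141, -0.047, 0.0]
wrist_force: [-0.3, 0.2, -2.6]
width: 0.221
time: 24.58
tool_pos: [0.4645, -0.3931, 0.3324]
tcp_rot: [3.141, 0.047, 0.0]
wrist_force: [-1.6, 0.9, 1.6]
width: 0.218
```

Contact at TCP 0.3324 (expected 0.332), with about 4 N on the pan. Releasing gently.

```bash
python3 -m jog '[[[1,0,0,0,0,0,0],[1,0,0,0,0,0,0]]]' 20
python3 -m jog '[[[0.76,0,0,0,0,0,0],[0.7,0,0,0,0,0,0],[0.6,0,0,0,0,0,0],[0.4,0,0,0,0,0,0],[0.3,0,0,0,0,0,0],[0.3,0,0,0,0,0,0]]]'
python3 - <<'E'
from h import *
cv2.imwrite("pics/w10.png",bot.read_camera("wrist")[150:400,170:470,::-1])
E
```

```text
time: 24.82
tool_pos: [0.4645, -0.3931, 0.3325]
tcp_rot: [3.141, 0.047, 0.001]
wrist_force: [-0.8, 1.4, 4.0]
width: 0.214
time: 25.58
tool_pos: [0.4644, -0.3931, 0.332]
tcp_rot: [3.141, 0.047, 0.0]
wrist_force: [-0.2, 0.3, 0.3]
width: 0.702
```

View pics/w10.png

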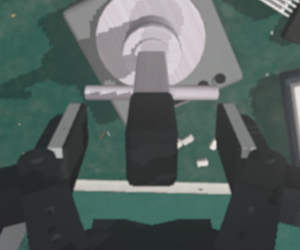

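The weight stands free with the pads well clear on both sides. Retreating straight up, then looking.

```bash
python3 -m jog '[[[0.3,0,0,-1,0,0,0],[0.3,0,0,-3,0,0,0],[0.3,0,0,-6,0,0,0],[0.3,0,0,-9,0,0,0],[0.3,-3,0,-10,0,0,0],[0.3,-6,0,-10,0,0,0],[0.3,-6,0,-10,0,0,0],[0.3,-6,0,-10,0,0,0]]]'
python3 - <<'E'
from h import *
np.set_printoptions(precision=4,suppress=True)
C=cam("wrist");im=bot.read_camera("wrist")[:,:,::-1];cv2.imwrite("pics/w11.png",im)
print(proj(C,[.4643,-.3932,.195]),proj(C,[.4643,-.3932,.034]))
im=bot.read_camera("scene")[:,:,::-1];cv2.imwrite("pics/s11.png",cv2.resize(im[180:320,270:430],None,fx=4.2,fy=4.2,interpolation=cv2.INTER_CUBIC))
S=cam("scene");f=lambda P:np.round((proj(S,P)-[270,180])*4.2)
print(f([.4643,-.3932,.195]),f([.4643,-.3932,.034]))
print(bot.read_state()["wrist_force"])
E
```

```text
time: 26.62
tool_pos: [0.4049, -0.395, 0.4332]
tcp_rot: [3.14, 0.046, 0.003]
wrist_force: [-0.1, 0.2, 0.7]
width: 0.701
[319.3385 124.0841] [319.9942 109.5284]
[342. 193.] [333. 393.]
[ 0.1545 -0.216   0.3815]
```

View pics/w11.png

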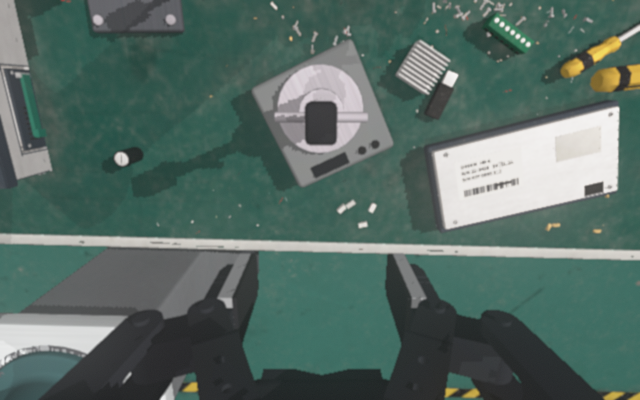

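View pics/s11.png

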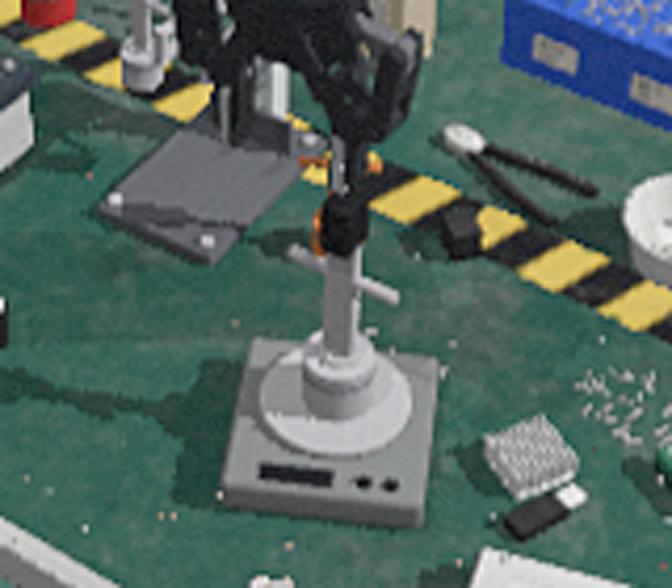

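The grip's top is at (320,122) against (319,124) predicted for an upright, centred weight. The base sits mid-pan in the scene view, and the gripper is clear. Handing in.

```bash
python3 -c "
from workcell import bot
print(bot.finish_job())"
```

```text
the job is handed in; nothing more can be done
None
```

The steel check weight is off the hook and standing upright in the middle of the scale's pan. I handed the job in at about 27 s; no verdict was reported.

- **Hook:** I pressed the weight back against the keeper, which read about 3 to 6.5 N. At the stop it read about 8.3 N at the wrist and stopped advancing. I eased off 0.7 mm, lifted it free with only its own weight (about 2.5 N) on the wrist, and drew it out forwards. The hook load itself is not measured directly. My highest estimate of it was 9 N, just after gripping, against the 15 N limit.
- **Placing:** The weight met the pan at the expected height and was set down with about 4 N, rising to an estimated 6.5 N just before release.
- **Last checks:** Both cameras showed it upright. The top of its grip was within 2 pixels of where a centred, upright weight would appear, which is about 1 to 2 mm off the pan's centre. The gripper was open and clear. The heat sink, capacitor and relay looked undisturbed by eye; I did not measure them.
- **Disagreements:** My first estimates of the pan's centre were about 5 to 10 mm off because the mask took in the scale body. A stricter threshold then agreed to within about 2 mm across four views. While carried, the weight showed an offset of about 2 pixels, which could be a tilt of up to 0.013 rad (limit 0.08 rad).

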